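# Sweep the spare heat sinks off the repair board

## Task

Clear the three small finned heat sinks off the wooden board: sweep them with the fingertips along its top and gently over the edge into the empty tray that stands against one side of the board. Only push them: do not pinch, lift or press down on them. Leave the capacitor and the connector standing where they are on the board, and the battery pack and the screwdriver on the table.

Things in the scene. Friction and masses are not known exactly. Their poses are not given: they have to be found in the camera images.
- heatsink_a: small finned heat sink, bare aluminium, square block 25 x 25 mm in plan and 18 mm high, about 14 to 22 g, standing loose on the wooden board, fins up, at any yaw. Origin at the centre of the block (9 mm above the board top at the start).
- heatsink_b: small finned heat sink, bare aluminium, square block 25 x 25 mm in plan and 18 mm high, about 14 to 22 g, standing loose on the wooden board, fins up, at any yaw. Origin at the centre of the block (9 mm above the board top at the start).
- heatsink_c: small finned heat sink, bare aluminium, square block 25 x 25 mm in plan and 18 mm high, about 14 to 22 g, standing loose on the wooden board, fins up, at any yaw. Origin at the centre of the block (9 mm above the board top at the start).
- tray: empty open grey plastic tray, fixed, 240 x 120 mm outside (its x by y), 40 mm high, walls and floor 3 mm. It stands against the left or the right side of the board (its +y or -y side in the board's frame, either way round from start to start; read its position), less than 5 mm from the board's edge, its rim 5 mm below the board's top, so that a thing pushed over that edge drops in. Origin: centre of its underside, on the table; its axes are parallel to the board's.
- board: plywood work board on a base, fixed to the table, 240 mm (its x) by 280 mm (its y) and 45 mm high; its top is flat, without a rim, 45 mm above the table. Origin: centre of its underside, on the table. Its x axis points roughly away from the robot; it is yawed up to about 0.2 rad.
- case: open instrument case with a circuit board in it, fixed, 190 x 120 mm, 40 mm high, against the side of the board opposite the tray. Not to be used. Origin: centre of its underside.
- capacitor: upright round capacitor, diameter 25 mm, 38 mm high, 30 g, standing loose on the board among the heat sinks; to be left alone. Origin: centre of its underside, on the board top.
- connector: small plug connector, 32 x 16 mm in plan, 19 mm high, 30 g, standing loose on the board among the heat sinks at any yaw; to be left alone. Origin: centre of its underside, on the board top.
- battery: battery pack on the table to the right, 130 x 75 x 45 mm; bystander. Origin: centre of its underside.
- screwdriver: screwdriver lying on the table to the left; bystander. Its origin is on the table beneath it.

How it is judged:
At the end, for the whole second after the job is handed in: The three heat sinks lie at rest in the tray (centres within 118 mm in x and 52 mm in y of its centre, under 50 mm above the table; one may lie on another). Capacitor upright, it and the connector within 15 mm, battery pack and screwdriver within 20 mm, of where they began (x of heatsink_a in the frame of tray between -0.118 and 0.118 m and y of heatsink_a in the frame of tray between -0.052 and 0.052 m and z of each of heatsink_a, heatsink_b, heatsink_c in the frame of tray below 0.05 m and linear speed of each of heatsink_a, heatsink_b, heatsink_c below 0.02 m/s and x of heatsink_b in the frame of tray between -0.118 and 0.118 m and y of heatsink_b in the frame of tray between -0.052 and 0.052 m and x of heatsink_c in the frame of tray between -0.118 and 0.118 m and y of heatsink_c in the frame of tray between -0.052 and 0.052 m and distance of each of capacitor, connector from where it was at the start of the episode below 0.015 m and angle between capacitor's own z axis and vertical below 0.2 rad and distance of each of battery, screwdriver from where it was at the start of the episode below 0.02 m); the robot touches nothing.
It fails at once if a heat sink is lifted (its centre more than 70 mm above the table, that is 16 mm higher than it stands on the board) (height (world z) of any of heatsink_a, heatsink_b, heatsink_c above 0.07 m).
It fails at once if a heat sink is pinched or pressed hard (more than 15 N between the fingers and it) (contact force between the fingers and heatsink_a above 15 N or contact force between the fingers and heatsink_b above 15 N or contact force between the fingers and heatsink_c above 15 N).
It fails at once if the capacitor or the connector is pushed more than 15 mm or the capacitor is tipped (distance of any of capacitor, connector from where it was at the start of the episode above 0.015 m or angle between capacitor's own z axis and vertical above 0.5 rad).
It fails at once if the battery pack or the screwdriver is shifted more than 20 mm (distance of any of battery, screwdriver from where it was at the start of the episode above 0.02 m).
It also fails if it takes over 72 s, if anything falls off the work surface, if the arm or the gripper's body presses on something with over 40 N, if the wrist force passes 120 N, or if a joint passes its speed limit or range.

## Robot

A 6-joint arm with a two-finger parallel gripper is mounted at the origin on the work surface. World frame = base frame: x ahead of the robot, y to its left, z up, the work surface at z = 0. Lengths are in m, angles in rad, forces in N, time in s.
With the tool pointing down it reaches from about 0.375 to 0.9 m from the base axis. Payload 3.1 kg.
Tool frame: the origin (TCP) lies where the fingers leave the gripper's body, on its centre line; the fingertips stand 73 mm ahead of it and the grasp point (between the pads) lies 54 mm ahead of it; z points along the fingers, y is the line along which they close (so a half turn about z gives the same grasp; the last joint's range is limited). The gripper opens to 85 mm and grips with 20 to 120 N. Pads are 22 mm wide; open, the fingers measure 114 mm over their backs; the gripper's body (76 mm by 85 mm) begins 54 mm behind the grasp point. The pads swing forward as they close: fully open they stand 13 mm farther back than shut.
Start: joints at [-1.329, 0.527, 1.433, -0, 1.181, -0.178], TCP at [0.255, -0.57, 0.304] pointing down, gripper open.
Joint ranges: [-3.08, 3.08], [-0.75, 2.2], [0.22, 2.44], [-1.43, 4.57], [0, 2.65], [-2.85, 2.85]. Speed limits (rad/s): [2.79, 2.79, 3.14, 3.14, 3.14, 3.14].

## Interface

Orientations are given as a rotation vector (axis times angle).
In Python, from plant import robot gives the robot as it stands.
- The arm moves only by the tool apply_moves, never from a script. Its argument "commands" is a list of rows, each a list of 2 entries, a list of its own where there are three numbers: the shift along the tool's x, y, z in m, then the turn, a rotation vector about the tool's x, y, z in degrees. A call has 1 to 8 rows; each row is the pose to reach, as a shift and turn from the pose commanded when the call began, along the tool's axes at that moment; what a row does not reach only later rows make up. A row lasts 1/10 s, in which the tool goes at most 50 mm and 8.59 degrees, less where a joint would pass 70% of its speed; a pose out of reach is approached as far as the arm can. A call with a gripper value outside its range is refused whole. "gripper" is the closure, from 0 (fully open) to 1 (shut), set as the call begins (left out, the last holds). The fingers move at their own pace and stop on an object; "squeeze" is the grip in N (left out, the last holds). Time passes only in rows, so rows that repeat a pose let the fingers close. It gives the time, the measured TCP pose, the force, the opening and the grip force at its end, in the units of the state.
- robot.state(): the state, without advancing time (a new reading comes with each control period).
- robot.get_image(name): name is "scene" or "top" or "wrist"; returns the picture (384x512x3 uint8, red, green, blue); there is no depth.
- robot.camera_info(name): a dict with "mtx" (3x3 intrinsics, pixels), "dist" ([k1, k2, p1, p2, k3] as OpenCV has them; the pictures are not rectified), "origin" and "orientation" of the camera in the world. Camera axes: x right, y down, z forward; pixel columns grow to the right and rows downward; lengths in m; the calibration is good to about 2 mm. A picture is of the moment at which its call begins: read the wrist's pose just before it. camera_info takes no time and is no camera call; for the wrist camera it gives the pose at the moment of the call.
- robot.hand_in(): hands the job in; it is judged then, once.
The state is a dict: "t": time; "joints": joint angles; "joint_vel": joint speeds; "effort": joint torques, N m; "eef_pos": TCP position; "orientation": TCP orientation; "contact_force": force on the tool from outside, world axes, zero at the start; "moment": the same for the moment, N m; "gripper_width": finger opening in m; "grasp_force": force on a finger pad.
Only numpy, scipy, OpenCV 4.12 (cv2) and the standard library are available. Lean on these libraries where they do the work, as an engineer would, in place of code of your own. Each camera call takes 0.05 s, during which the arm holds its last target. There are 200 camera calls.

## Working session

There is one attempt and no reset: what is moved stays moved. The work goes in short steps, Python scripts to look and compute and a tool call to move; the robot and the scene stay as the last step left them, time stands still between calls to the robot, and variables do not carry over. Pictures are saved under pics/ and viewed, at most 10 in all, crops included, and the job is handed in when it is done.

Besides the shell and the picture viewer there is one more tool, called after "Request:" as a command line: name --argument value ..., lists and objects as JSON in quotes. apply_moves: Moves the arm, as the interface text tells. Its arguments: {"type":"object","properties":{"commands":{"type":"array"},"gripper":{"type":"number"},"squeeze":{"type":"number"}},"required":["commands"]}

```bash
mkdir -p pics; ls; python3 - <<'E'
from plant import robot
import cv2
for n in ["top","scene"]:
    im=robot.get_image(n); cv2.imwrite(f"pics/{n}0.png",im[:,:,::-1])
    print(n,robot.camera_info(n))
print(robot.state())
E
```

```text
pics
top {'mtx': array([[490.73676046,   0.        , 258.58631467],
       [  0.        , 490.73676046, 194.62684139],
       [  0.        ,   0.        ,   1.        ]]), 'dist': array([0.04620565, 0.        , 0.        , 0.        , 0.        ]), 'origin': array([0.2688766 , 0.02029024, 1.72669103]), 'orientation': array([-2.10815044,  2.15574549, -0.18983521])}
scene {'mtx': array([[490.40487163,   0.        , 245.54779027],
       [  0.        , 490.40487163, 191.79979943],
       [  0.        ,   0.        ,   1.        ]]), 'dist': array([-0.1099412,  0.       ,  0.       ,  0.       ,  0.       ]), 'origin': array([ 1.23499796, -0.764035  ,  0.86364403]), 'orientation': array([-2.12047059, -0.79016035,  0.37312593])}
{'t': 0.1, 'joints': array([-1.32848581e+00,  5.28377907e-01,  1.43380300e+00,  2.33938277e-06,
        1.18144990e+00, -1.78492561e-01]), 'joint_vel': array([ 0.00039736, -0.00260158, -0.00138381, -0.00155756,  0.00049314,
        0.00046933]), 'effort': array([-2.88007404e-04, -4.43305421e+01, -1.78585929e+01, -2.28366985e-04,
        3.87013119e-03,  1.17532642e-05]), 'eef_pos': array([ 0.25521151, -0.56994141,  0.30301929]), 'orientation': array([-3.07031955e+00, -6.55702956e-01,  9.86796461e-05]), 'contact_force': array([ 0.53649818, -0.04843489, -0.2267166 ]), 'moment': array([ 0.00716195,  0.01573503, -0.03843604]), 'grasp_force': 0.0, 'gripper_width': 0.08551407908501167}
```

View pics/top0.png

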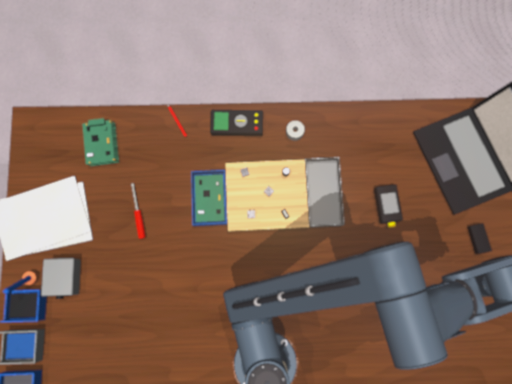

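View pics/scene0.png

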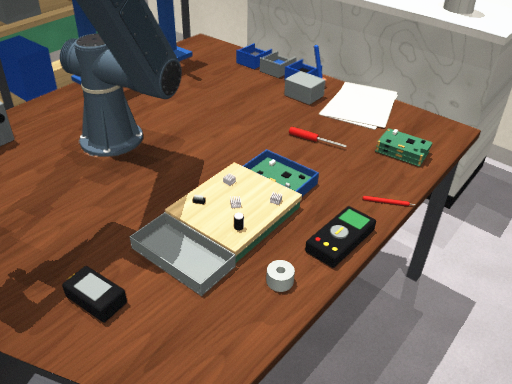

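Top: the tray is on the board's -y (image right) side. Heat sinks are near (245,172), (268,191), (251,214), the capacitor near (286,171) and the connector near (285,213).

```bash
cat > h.py <<'E'
import numpy as np, cv2
from scipy.spatial.transform import Rotation as R
from plant import robot
def ray(ci,px,z):
    u=cv2.undistortPoints(np.array(px,float).reshape(-1,1,2),ci["mtx"],np.array(ci["dist"])).reshape(-1,2)
    d=np.c_[u,np.ones(len(u))]@R.from_rotvec(ci["orientation"]).as_matrix().T
    o=np.array(ci["origin"]); return o+d*((z-o[2])/d[:,2])[:,None]
def quad(m):
    c=max(cv2.findContours(m,cv2.RETR_EXTERNAL,cv2.CHAIN_APPROX_NONE)[0],key=cv2.contourArea)
    return c
E
python3 - <<'E'
from h import *
im=cv2.imread("pics/top0.png"); ci=robot.camera_info("top")
hsv=cv2.cvtColor(im,cv2.COLOR_BGR2HSV)
m=cv2.inRange(hsv,(12,60,150),(32,255,255)); m[:, :200]=0
c=quad(m); P=ray(ci,c.reshape(-1,2),0.045)[:,:2]
r=cv2.minAreaRect((P*1000).astype(np.float32)); print("board",r)
print(cv2.boxPoints(r))
mm=np.zeros_like(m); cv2.drawContours(mm,[c],-1,255,-1); mm=cv2.erode(mm,np.ones((3,3)))
o=cv2.bitwise_and(mm,255-m)
for k in cv2.findContours(o,cv2.RETR_EXTERNAL,cv2.CHAIN_APPROX_NONE)[0]:
    if cv2.contourArea(k)>6: 
        ctr=np.mean(k.reshape(-1,2),0); print(ctr,cv2.contourArea(k),ray(ci,[ctr],0.06)[0].round(3))
a=cv2.resize(im[150:240,185:350],None,fx=4.8,fy=4.8,interpolation=cv2.INTER_CUBIC)
cv2.imwrite("pics/c1.png",a)
w=robot.camera_info("wrist"); print(w, robot.state()["eef_pos"])
E
```

```text
board ((565.5411376953125, -15.285873413085938), (246.28546142578125, 285.45013427734375), 1.417037010192871)
[[ 438.90652  124.35029]
 [ 445.9656  -161.01254]
 [ 692.1758  -154.92203]
 [ 685.1167   130.4408 ]]
[284.875 213.5  ] 19.0 [ 0.494 -0.078  0.06 ]
[250.72 213.64] 45.5 [0.496 0.039 0.06 ]
[268.65 190.65] 43.0 [ 0.575 -0.024  0.06 ]
[244.33333333 171.66666667] 36.5 [0.644 0.059 0.06 ]
[285.76190476 171.28571429] 37.5 [ 0.642 -0.085  0.06 ]
{'mtx': array([[272.46366432,   0.        , 259.08380722],
       [  0.        , 272.46366432, 192.4488134 ],
       [  0.        ,   0.        ,   1.        ]]), 'dist': array([-0.04651574,  0.        ,  0.        ,  0.        ,  0.        ]), 'origin': array([ 0.31993682, -0.54061859,  0.37322723]), 'orientation': array([ 2.43189185, -1.57365493, -0.22829768])} [ 0.25521151 -0.56994141  0.30301929]
```

View pics/c1.png

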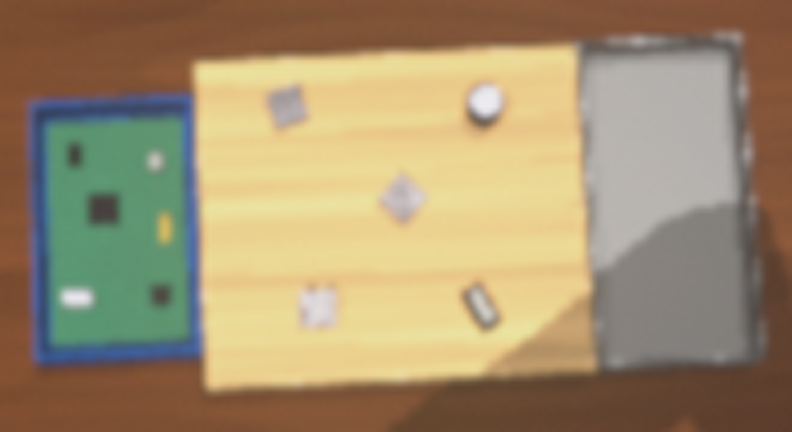

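The crop shows three heat sinks at crop px (287,107), (402,198) and (318,307). The capacitor at (485,103) and the connector at (480,306) flank a clear middle lane to the tray. I'll turn the tool so its x axis faces board +y, then take a wrist view over the board.

Request:
apply_moves --commands '[[[0.03, -0.02, -0.01], [0, 0, -8]], [[0.06, -0.045, -0.02], [0, 0, -16]], [[0.09, -0.07, -0.03], [0, 0, -24.5]], [[0.12, -0.095, -0.04], [0, 0, -33]], [[0.15, -0.12, -0.05], [0, 0, -41.5]], [[0.18, -0.14, -0.05], [0, 0, -50]], [[0.21, -0.16, -0.05], [0, 0, -58.5]], [[0.24, -0.18, -0.05], [0, 0, -67]]]' --gripper 0.8

```text
t: 0.9
eef_pos: [0.4013, -0.3066, 0.3538]
orientation: [-2.193, -2.249, -0.0]
contact_force: [1.1, -0.1, 0.6]
gripper_width: 0.017
grasp_force: 0.0
```

```bash
cat >> h.py <<'E'
def go(t,yaw=None):
    s=robot.state(); M=R.from_rotvec(s["orientation"]).as_matrix()
    d=(np.array(t)-s["eef_pos"])@M
    print("t",s["t"],"pos",s["eef_pos"].round(4),"yawx",np.degrees(np.arctan2(M[1,0],M[0,0])).round(2),"z",M[:,2].round(4),"shift",d.round(4),"w",round(s["gripper_width"],4),"F",s["contact_force"].round(1))
E
python3 -c "
from h import *
go([0.56,-0.06,0.33])"
```

```text
t 0.9 pos [ 0.4013 -0.3066  0.3538] yawx 91.45 z [-2.e-04  4.e-04 -1.e+00] shift [0.2425 0.1649 0.0238] w 0.017 F [ 1.1 -0.1  0.6]
```

Request:
apply_moves --commands '[[[0.035, 0.024, 0.003], [0, 0, 0]], [[0.07, 0.048, 0.006], [0, 0, 0]], [[0.105, 0.072, 0.01], [0, 0, 0]], [[0.14, 0.096, 0.014], [0, 0, 0]], [[0.175, 0.12, 0.018], [0, 0, 0]], [[0.21, 0.144, 0.02], [0, 0, 0]], [[0.24, 0.165, 0.02], [0, 0, 0]], [[0.24, 0.165, 0.02], [0, 0, 0]]]'

```text
t: 1.7
eef_pos: [0.5628, -0.0613, 0.3334]
orientation: [-2.194, -2.248, -0.002]
contact_force: [-0.4, -1.1, -0.8]
gripper_width: 0.0171
grasp_force: 0.0
```

```bash
python3 - <<'E'
from h import *
go([0.56,-0.06,0.33])
ci=robot.camera_info("wrist"); im=robot.get_image("wrist")[:,:,::-1]
import pickle; pickle.dump(ci,open("ci1.pkl","wb"))
cv2.imwrite("pics/w1.png",im); print(ci)
E
```

```text
t 1.7 pos [ 0.5628 -0.0613  0.3334] yawx 91.41 z [ 6.0e-04  1.5e-03 -1.0e+00] shift [ 0.0013 -0.0028  0.0034] w 0.0171 F [-0.4 -1.1 -0.8]
{'mtx': array([[272.46366432,   0.        , 259.08380722],
       [  0.        , 272.46366432, 192.4488134 ],
       [  0.        ,   0.        ,   1.        ]]), 'dist': array([-0.04651574,  0.        ,  0.        ,  0.        ,  0.        ]), 'origin': array([0.56110219, 0.00994693, 0.40366377]), 'orientation': array([2.86092856, 0.03659428, 0.00380369])}
```

View pics/w1.png

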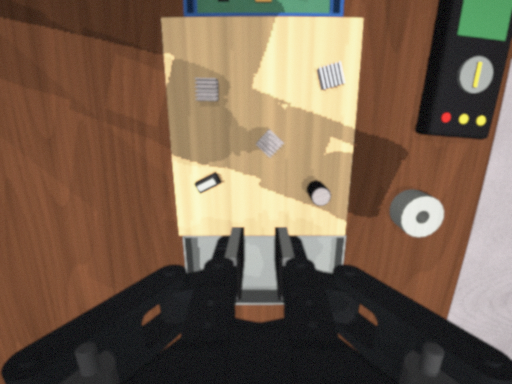

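The wrist view (right is +x, up is +y) shows heat sinks at (207,90), (270,143) and (331,76). The connector is at (208,183), the capacitor base near (315,186), and the board's tray edge at row 236.

```bash
python3 - <<'E'
from h import *
import pickle; ci=pickle.load(open("ci1.pkl","rb"))
names=["A","B","C","conn","cap_top"]
px=[(207,90),(270,143),(331,76),(208,182.5),(320,197)]
zs=[.06,.06,.06,.062,.083]
for n,p,z in zip(names,px,zs): print(n,ray(ci,[p],z)[0].round(4))
print("edge",ray(ci,[(180,236),(345,236)],.045).round(4)); print("boardtop",ray(ci,[(163,17),(363,17)],.045).round(4))
print("connends",ray(ci,[(195,188),(221,177)],.062).round(4))
print("tray far wall",ray(ci,[(190,302),(340,302)],.04).round(4))
E
```

```text
A [0.4979 0.0366 0.06  ]
B [ 0.5753 -0.0244  0.06  ]
C [0.6446 0.0563 0.06  ]
conn [ 0.4969 -0.0767  0.062 ]
cap_top [ 0.6384 -0.0863  0.083 ]
edge [[ 0.4509 -0.1617  0.045 ]
 [ 0.6891 -0.1556  0.045 ]]
boardtop [[0.4443 0.1195 0.045 ]
 [0.6808 0.1257 0.045 ]]
connends [[ 0.4797 -0.0846  0.062 ]
 [ 0.5138 -0.069   0.062 ]]
tray far wall [[ 0.4582 -0.2789  0.04  ]
 [ 0.6968 -0.2729  0.04  ]]
```

Request:
apply_moves --commands '[[[0.025, 0.004, 0.03], [0, 0, 0]], [[0.05, 0.008, 0.06], [0, 0, 0]], [[0.07, 0.012, 0.1], [0, 0, 0]], [[0.085, 0.014, 0.13], [0, 0, 0]], [[0.085, 0.014, 0.15], [0, 0, 0]], [[0.085, 0.014, 0.165], [0, 0, 0]], [[0.085, 0.014, 0.165], [0, 0, 0]]]'

```text
t: 2.45
eef_pos: [0.5717, 0.0194, 0.1666]
orientation: [-2.198, -2.238, 0.006]
contact_force: [-0.9, -0.9, -0.0]
gripper_width: 0.0171
grasp_force: 0.0
```

```bash
python3 -c "
from h import *
go([0.575,0.022,0.124])"
```

```text
t 2.45 pos [0.5717 0.0194 0.1666] yawx 91.05 z [-5.9e-03  6.0e-04 -1.0e+00] shift [0.0025 0.0036 0.0426] w 0.0171 F [-0.9 -0.9 -0. ]
```

Request:
apply_moves --commands '[[[0.004, 0.001, 0.01], [0, 0, 0]], [[0.004, 0.001, 0.02], [0, 0, 0]], [[0.004, 0.001, 0.03], [0, 0, 0]], [[0.004, 0.001, 0.038], [0, 0, 0]], [[0.004, 0.001, 0.042], [0, 0, 0]], [[0.004, 0.001, 0.042], [0, 0, 0]], [[0.004, 0.001, 0.042], [0, 0, 0]]]'

```text
t: 3.15
eef_pos: [0.5746, 0.0243, 0.127]
orientation: [2.2, 2.243, 0.0]
contact_force: [-0.2, 0.2, -0.6]
gripper_width: 0.0174
grasp_force: 0.0
```

```bash
python3 -c "
from h import *
go([0.575,-0.0244,0.124])"
```

```text
t 3.15 pos [0.5746 0.0243 0.127 ] yawx 91.11 z [ 2.e-04  0.e+00 -1.e+00] shift [-0.0487 -0.0005  0.003 ] w 0.0174 F [-0.2  0.2 -0.6]
```

Request:
apply_moves --commands '[[[-0.007, 0, 0.003], [0, 0, 0]], [[-0.013, 0, 0.004], [0, 0, 0]], [[-0.02, 0, 0.004], [0, 0, 0]], [[-0.03, 0, 0.004], [0, 0, 0]], [[-0.04, 0, 0.004], [0, 0, 0]], [[-0.05, 0, 0.004], [0, 0, 0]], [[-0.06, 0, 0.004], [0, 0, 0]], [[-0.07, 0, 0.004], [0, 0, 0]]]'

```text
t: 3.95
eef_pos: [0.5758, -0.0467, 0.123]
orientation: [-2.2, -2.242, -0.0]
contact_force: [-0.3, 0.5, 0.2]
gripper_width: 0.0174
grasp_force: 0.1
```

```bash
python3 - <<'E'
from h import *
go([0.577,-0.168,0.124])
im=robot.get_image("wrist")[:,:,::-1]; cv2.imwrite("pics/w2.png",im)
E
```

```text
t 3.95 pos [ 0.5758 -0.0467  0.123 ] yawx 91.09 z [ 0.  0. -1.] shift [-0.1213 -0.0011 -0.0011] w 0.0174 F [-0.3  0.5  0.2]
```

View pics/w2.png

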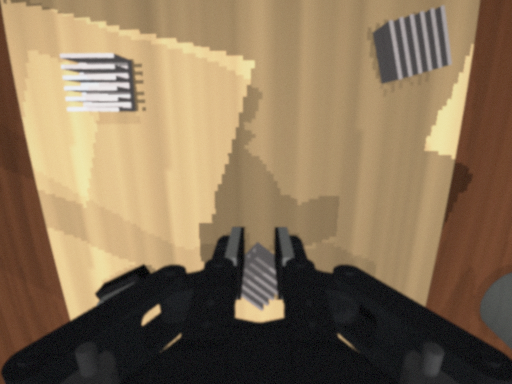

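The heat sink at (260,275) is nested corner-first against the two fingertips, and the other two, at (100,82) and (412,45), are undisturbed. I'll continue the sweep.

Request:
apply_moves --commands '[[[-0.01, 0, 0], [0, 0, 0]], [[-0.02, 0, 0], [0, 0, 0]], [[-0.03, 0, 0], [0, 0, 0]], [[-0.04, 0, 0], [0, 0, 0]], [[-0.05, 0, 0], [0, 0, 0]], [[-0.06, 0, 0], [0, 0, 0]], [[-0.07, 0, 0], [0, 0, 0]], [[-0.076, 0, 0], [0, 0, 0]]]'

```text
t: 4.8
eef_pos: [0.5774, -0.1229, 0.1229]
orientation: [2.2, 2.242, 0.0]
contact_force: [0.3, 0.2, -0.5]
gripper_width: 0.0173
grasp_force: 0.1
```

Request:
apply_moves --commands '[[[-0.006, 0, 0], [0, 0, 0]], [[-0.012, 0, 0], [0, 0, 0]], [[-0.018, 0, 0], [0, 0, 0]], [[-0.024, 0, 0], [0, 0, 0]], [[-0.03, 0, 0], [0, 0, 0]], [[-0.036, 0, 0], [0, 0, 0]], [[-0.042, 0, 0], [0, 0, 0]], [[-0.046, 0, 0], [0, 0, 0]]]'

```text
t: 5.6
eef_pos: [0.5782, -0.1683, 0.1229]
orientation: [2.2, 2.242, 0.0]
contact_force: [-0.4, 0.4, -0.5]
gripper_width: 0.0173
grasp_force: 0.0
```

```bash
python3 - <<'E'
from h import *
go([0.577,-0.168,0.124])
im=robot.get_image("scene")[:,:,::-1]; im=im[160:300,120:320]; cv2.imwrite("pics/s2.png",cv2.resize(im,None,fx=4,fy=4,interpolation=cv2.INTER_CUBIC))
E
```

```text
t 5.6 pos [ 0.5782 -0.1683  0.1229] yawx 91.09 z [ 2.e-04 -1.e-04 -1.e+00] shift [ 0.0003 -0.0012 -0.0011] w 0.0173 F [-0.4  0.4 -0.5]
```

View pics/s2.png

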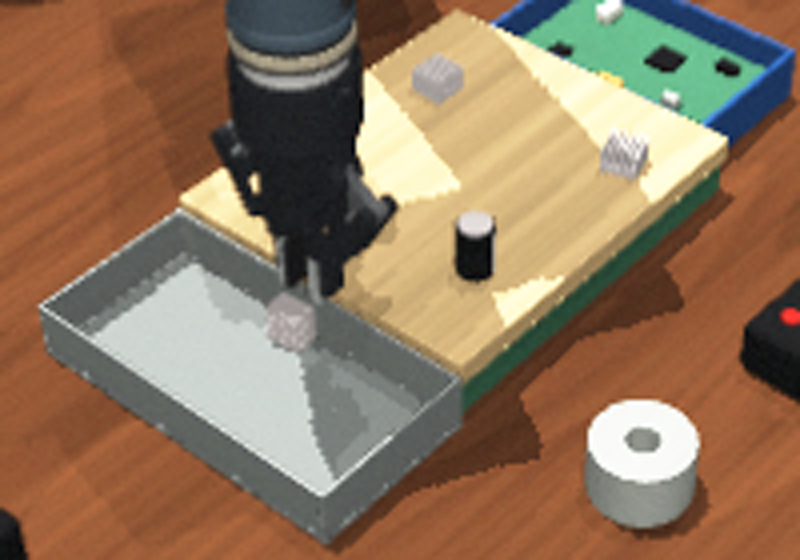

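The first heat sink lies in the tray at crop (292,322), and the capacitor stands undisturbed at (475,245). Next is A: lift, move behind it diagonally and turn the tool by 45°.

Request:
apply_moves --commands '[[[0, 0, -0.04], [0, 0, 0]], [[0, 0, -0.08], [0, 0, 0]], [[0.04, -0.018, -0.08], [0, 0, -8]], [[0.085, -0.038, -0.08], [0, 0, -16]], [[0.13, -0.058, -0.08], [0, 0, -24]], [[0.175, -0.078, -0.08], [0, 0, -32]], [[0.215, -0.096, -0.08], [0, 0, -40]], [[0.236, -0.104, -0.08], [0, 0, -44]]]'

```text
t: 6.45
eef_pos: [0.4665, 0.0691, 0.2029]
orientation: [-1.189, -2.904, 0.001]
contact_force: [-0.2, -0.4, 0.4]
gripper_width: 0.0168
grasp_force: 0.0
```

Request:
apply_moves --commands '[[[0, 0, 0.02], [0, 0, 0]], [[0, 0, 0.04], [0, 0, 0]], [[0, 0, 0.055], [0, 0, 0]], [[0, 0, 0.065], [0, 0, 0]], [[0, 0, 0.065], [0, 0, 0]]]'

```text
t: 6.95
eef_pos: [0.4691, 0.0663, 0.1369]
orientation: [-1.199, -2.901, 0.001]
contact_force: [0.9, 0.9, -0.1]
gripper_width: 0.0173
grasp_force: 0.0
```

```bash
python3 -c "
from h import *
go([0.498,0.037,0.123])"
```

```text
t 6.95 pos [0.4691 0.0663 0.1369] yawx 135.11 z [-2.5e-03  3.0e-04 -1.0e+00] shift [-0.0412 -0.0003  0.0139] w 0.0173 F [ 0.9  0.9 -0.1]
```

Request:
apply_moves --commands '[[[0, 0, 0.008], [0, 0, 0]], [[0, 0, 0.014], [0, 0, 0]], [[-0.006, 0, 0.014], [0, 0, 0]], [[-0.012, 0, 0.014], [0, 0, 0]], [[-0.018, 0, 0.014], [0, 0, 0]], [[-0.026, 0, 0.014], [0, 0, 0]], [[-0.035, 0, 0.014], [0, 0, 0]], [[-0.045, 0, 0.014], [0, 0, 0]]]'

```text
t: 7.75
eef_pos: [0.5021, 0.0339, 0.1241]
orientation: [1.2, 2.903, 0.0]
contact_force: [0.6, -0.5, 0.0]
gripper_width: 0.0169
grasp_force: 0.2
```

Request:
apply_moves --commands '[[[-0.01, 0, 0], [0, 0, 0]], [[-0.02, 0, 0], [0, 0, 0]], [[-0.03, 0, 0], [0, 0, 0]], [[-0.04, 0, 0], [0, 0, 0]], [[-0.05, 0, 0], [0, 0, 0]], [[-0.06, 0, 0], [0, 0, 0]], [[-0.07, 0, 0], [0, 0, 0]], [[-0.08, 0, 0], [0, 0, 0]]]'

```text
t: 8.55
eef_pos: [0.5587, -0.0225, 0.1239]
orientation: [-1.199, -2.904, -0.0]
contact_force: [-0.0, 0.4, 0.6]
gripper_width: 0.0172
grasp_force: 0.3
```

```bash
python3 - <<'E'
from h import *
go([0.559,-0.024,0.123])
im=robot.get_image("wrist")[:,:,::-1]; cv2.imwrite("pics/w3.png",im)
import pickle; pickle.dump(robot.camera_info("wrist"),open("ci3.pkl","wb"))
E
```

```text
t 8.55 pos [ 0.5587 -0.0225  0.1239] yawx 135.11 z [-1.e-04  0.e+00 -1.e+00] shift [-0.0013 -0.0009  0.0009] w 0.0172 F [-0.   0.4  0.6]
```

View pics/w3.png

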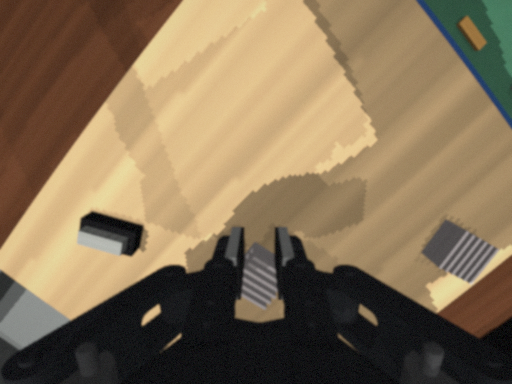

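A sits at (260,275), nested on the fingertips in the middle lane. The connector at (110,235) is clear. I'll back off, turn straight and get behind it.

Request:
apply_moves --commands '[[[0.018, 0, 0], [0, 0, 0]], [[0.036, 0, 0], [0, 0, 3]], [[0.045, 0.002, 0], [0, 0, 11]], [[0.04, 0.01, 0], [0, 0, 19]], [[0.032, 0.018, 0], [0, 0, 27]], [[0.025, 0.026, 0], [0, 0, 35]], [[0.019, 0.033, 0], [0, 0, 43]], [[0.016, 0.037, 0], [0, 0, 44]]]'

```text
t: 9.4
eef_pos: [0.574, 0.0155, 0.124]
orientation: [2.2, 2.242, 0.001]
contact_force: [-0.1, 0.4, -0.2]
gripper_width: 0.017
grasp_force: 0.0
```

```bash
python3 -c "
from h import *
go([0.573,-0.167,0.123])"
```

```text
t 9.4 pos [0.574  0.0155 0.124 ] yawx 91.08 z [ 1.2e-03 -2.0e-04 -1.0e+00] shift [-0.1824 -0.0044  0.001 ] w 0.017 F [-0.1  0.4 -0.2]
```

Request:
apply_moves --commands '[[[-0.01, 0, 0], [0, 0, 0]], [[-0.018, 0, 0], [0, 0, 0]], [[-0.024, 0, 0], [0, 0, 0]], [[-0.03, 0, 0], [0, 0, 0]], [[-0.037, 0, 0], [0, 0, 0]], [[-0.046, 0, 0], [0, 0, 0]], [[-0.056, 0, 0], [0, 0, 0]], [[-0.066, 0, 0], [0, 0, 0]]]'

```text
t: 10.2
eef_pos: [0.5742, -0.0513, 0.1239]
orientation: [2.2, 2.243, -0.0]
contact_force: [0.4, 0.2, -0.1]
gripper_width: 0.0172
grasp_force: 0.0
```

Request:
apply_moves --commands '[[[-0.01, 0, 0], [0, 0, 0]], [[-0.02, 0, 0], [0, 0, 0]], [[-0.03, 0, 0], [0, 0, 0]], [[-0.04, 0, 0], [0, 0, 0]], [[-0.05, 0, 0], [0, 0, 0]], [[-0.06, 0, 0], [0, 0, 0]], [[-0.07, 0, 0], [0, 0, 0]], [[-0.076, 0, 0], [0, 0, 0]]]'

```text
t: 11.0
eef_pos: [0.5759, -0.1276, 0.1239]
orientation: [2.2, 2.242, 0.0]
contact_force: [-0.5, -0.4, 0.0]
gripper_width: 0.0171
grasp_force: 0.1
```

Request:
apply_moves --commands '[[[-0.006, 0, 0], [0, 0, 0]], [[-0.012, 0, 0], [0, 0, 0]], [[-0.018, 0, 0], [0, 0, 0]], [[-0.024, 0, 0], [0, 0, 0]], [[-0.03, 0, 0], [0, 0, 0]], [[-0.036, 0, 0], [0, 0, 0]], [[-0.041, 0, 0], [0, 0, 0]], [[-0.041, 0, 0], [0, 0, 0]]]'

```text
t: 11.8
eef_pos: [0.5767, -0.1682, 0.124]
orientation: [2.2, 2.241, 0.0]
contact_force: [-0.1, 0.4, -0.4]
gripper_width: 0.0168
grasp_force: 0.0
```

```bash
python3 - <<'E'
from h import *
go([0.577,-0.168,0.124])
im=robot.get_image("scene")[:,:,::-1]; im=im[160:300,120:320]; cv2.imwrite("pics/s3.png",cv2.resize(im,None,fx=4,fy=4,interpolation=cv2.INTER_CUBIC))
E
```

```text
t 11.8 pos [ 0.5767 -0.1682  0.124 ] yawx 91.06 z [ 5.e-04 -4.e-04 -1.e+00] shift [ 0.0002  0.0003 -0.    ] w 0.0168 F [-0.1  0.4 -0.4]
```

View pics/s3.png

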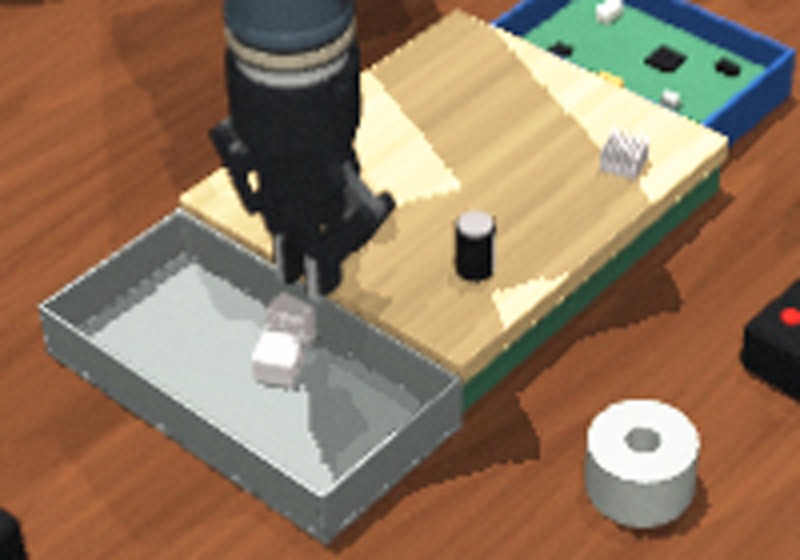

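Two heat sinks are now in the tray, at crop (278,357) and (293,312). Next is C, from its far corner.

Request:
apply_moves --commands '[[[0, 0, -0.04], [0, 0, 0]], [[0, 0, -0.08], [0, 0, 0]], [[0.04, 0.016, -0.08], [0, 0, 8]], [[0.082, 0.034, -0.08], [0, 0, 16]], [[0.125, 0.051, -0.08], [0, 0, 24]], [[0.17, 0.07, -0.08], [0, 0, 32.5]], [[0.21, 0.086, -0.08], [0, 0, 41]], [[0.25, 0.103, -0.08], [0, 0, 49]]]'

```text
t: 12.65
eef_pos: [0.6747, 0.087, 0.2039]
orientation: [-2.934, -1.121, 0.001]
contact_force: [-0.1, -1.1, 1.3]
gripper_width: 0.017
grasp_force: 0.0
```

Request:
apply_moves --commands '[[[0, 0, 0.02], [0, 0, 0]], [[0, 0, 0.04], [0, 0, 0]], [[0, 0, 0.055], [0, 0, 0]], [[0, 0, 0.065], [0, 0, 0]], [[0, 0, 0.065], [0, 0, 0]]]'

```text
t: 13.15
eef_pos: [0.6736, 0.0843, 0.1371]
orientation: [-2.931, -1.127, 0.005]
contact_force: [-0.3, 0.7, -0.3]
gripper_width: 0.0172
grasp_force: 0.0
```

```bash
python3 -c "
from h import *
go([0.6446,0.0563,0.123])"
```

```text
t 13.15 pos [0.6736 0.0843 0.1371] yawx 42.08 z [-3.6e-03  2.0e-04 -1.0e+00] shift [-0.0402  0.0014  0.0142] w 0.0172 F [-0.3  0.7 -0.3]
```

Request:
apply_moves --commands '[[[0, 0.001, 0.008], [0, 0, 0]], [[0, 0.001, 0.014], [0, 0, 0]], [[-0.006, 0.001, 0.014], [0, 0, 0]], [[-0.012, 0.001, 0.014], [0, 0, 0]], [[-0.018, 0.001, 0.014], [0, 0, 0]], [[-0.026, 0.001, 0.014], [0, 0, 0]], [[-0.035, 0.001, 0.014], [0, 0, 0]], [[-0.045, 0.001, 0.014], [0, 0, 0]]]'

```text
t: 13.95
eef_pos: [0.6415, 0.0531, 0.1252]
orientation: [2.932, 1.129, 0.001]
contact_force: [0.2, 1.0, -0.6]
gripper_width: 0.0174
grasp_force: 0.1
```

Request:
apply_moves --commands '[[[-0.011, 0, 0], [0, 0, 0]], [[-0.022, 0, 0], [0, 0, 0]], [[-0.033, 0, 0], [0, 0, 0]], [[-0.044, 0, 0], [0, 0, 0]], [[-0.055, 0, 0], [0, 0, 0]], [[-0.066, 0, 0], [0, 0, 0]], [[-0.077, 0, 0], [0, 0, 0]], [[-0.088, 0, 0], [0, 0, 0]]]'

```text
t: 14.75
eef_pos: [0.576, -0.006, 0.1249]
orientation: [2.932, 1.129, 0.0]
contact_force: [-0.4, 0.1, 0.6]
gripper_width: 0.0171
grasp_force: 0.2
```

```bash
python3 - <<'E'
from h import *
go([0.575,-0.005,0.123])
im=robot.get_image("wrist")[:,:,::-1]; cv2.imwrite("pics/w4.png",im)
E
```

```text
t 14.75 pos [ 0.576  -0.006   0.1249] yawx 42.11 z [ 0.  0. -1.] shift [-0.0001 -0.0014  0.0019] w 0.0171 F [-0.4  0.1  0.6]
```

View pics/w4.png

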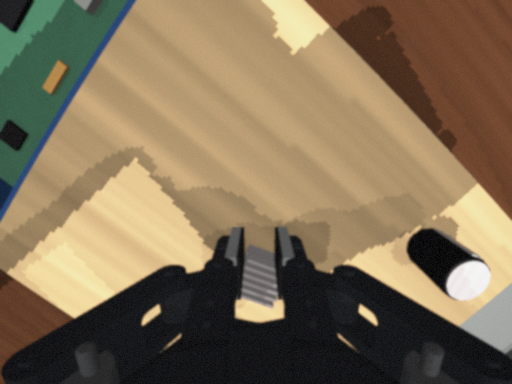

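C is nested at (260,277) in the lane. The capacitor, at (450,265), is untouched. I'll get behind C for the last sweep.

Request:
apply_moves --commands '[[[0.018, 0, 0], [0, 0, 0]], [[0.036, 0, 0], [0, 0, -3]], [[0.046, -0.002, 0.001], [0, 0, -11]], [[0.041, -0.01, 0.001], [0, 0, -19]], [[0.033, -0.018, 0.001], [0, 0, -27]], [[0.025, -0.026, 0.001], [0, 0, -35]], [[0.018, -0.034, 0.001], [0, 0, -42]], [[0.014, -0.039, 0.001], [0, 0, -49]]]'

```text
t: 15.6
eef_pos: [0.5597, 0.033, 0.1238]
orientation: [-2.193, -2.248, 0.001]
contact_force: [0.4, 0.5, 0.9]
gripper_width: 0.017
grasp_force: 0.0
```

```bash
python3 -c "
from h import *
go([0.561,-0.168,0.124])"
```

```text
t 15.6 pos [0.5597 0.033  0.1238] yawx 91.4 z [-1.4e-03  2.0e-04 -1.0e+00] shift [-0.201  -0.0036 -0.0003] w 0.017 F [0.4 0.5 0.9]
```

Request:
apply_moves --commands '[[[-0.01, 0, 0], [0, 0, 0]], [[-0.017, 0, 0], [0, 0, 0]], [[-0.023, 0, 0], [0, 0, 0]], [[-0.029, 0, 0], [0, 0, 0]], [[-0.036, 0, 0], [0, 0, 0]], [[-0.045, 0, 0], [0, 0, 0]], [[-0.055, 0, 0], [0, 0, 0]], [[-0.065, 0, 0], [0, 0, 0]]]'

```text
t: 16.4
eef_pos: [0.5622, -0.033, 0.1239]
orientation: [2.2, 2.243, 0.0]
contact_force: [-1.0, -0.1, 0.5]
gripper_width: 0.0172
grasp_force: 0.1
```

Request:
apply_moves --commands '[[[-0.011, 0, 0], [0, 0, 0]], [[-0.022, 0, 0], [0, 0, 0]], [[-0.033, 0, 0], [0, 0, 0]], [[-0.044, 0, 0], [0, 0, 0]], [[-0.055, 0, 0], [0, 0, 0]], [[-0.066, 0, 0], [0, 0, 0]], [[-0.077, 0, 0], [0, 0, 0]], [[-0.088, 0, 0], [0, 0, 0]]]'

```text
t: 17.2
eef_pos: [0.5639, -0.1209, 0.1239]
orientation: [2.2, 2.243, 0.0]
contact_force: [0.6, -0.6, 0.4]
gripper_width: 0.0173
grasp_force: 0.1
```

Request:
apply_moves --commands '[[[-0.008, 0, 0], [0, 0, 0]], [[-0.014, 0, 0], [0, 0, 0]], [[-0.02, 0, 0], [0, 0, 0]], [[-0.026, 0, 0], [0, 0, 0]], [[-0.032, 0, 0], [0, 0, 0]], [[-0.038, 0, 0], [0, 0, 0]], [[-0.044, 0, 0], [0, 0, 0]], [[-0.048, 0, 0], [0, 0, 0]]]'

```text
t: 18.0
eef_pos: [0.5649, -0.1686, 0.1239]
orientation: [2.2, 2.242, 0.0]
contact_force: [0.1, -0.0, 0.3]
gripper_width: 0.0171
grasp_force: 0.0
```

Request:
apply_moves --commands '[[[0, 0, -0.02], [0, 0, 0]], [[0.01, 0, -0.06], [0, 0, 0]], [[0.03, 0, -0.1], [0, 0, 0]], [[0.06, 0, -0.15], [0, 0, 0]], [[0.1, 0, -0.2], [0, 0, 0]], [[0.13, 0, -0.23], [0, 0, 0]], [[0.13, 0, -0.23], [0, 0, 0]], [[0.13, 0, -0.23], [0, 0, 0]]]'

```text
t: 18.8
eef_pos: [0.5627, -0.0369, 0.3559]
orientation: [2.194, 2.243, 0.003]
contact_force: [-0.5, -0.1, -0.7]
gripper_width: 0.0172
grasp_force: 0.0
```

```bash
python3 - <<'E'
from h import *
go([0.577,-0.168,0.124])
im=robot.get_image("scene")[:,:,::-1]; im=im[160:300,120:320]; a=cv2.resize(im,None,fx=3,fy=3,interpolation=cv2.INTER_CUBIC)
cv2.imwrite("pics/s4.png",a)
E
```

```text
t 18.8 pos [ 0.5627 -0.0369  0.3559] yawx 91.27 z [ 0.0042 -0.0013 -1.    ] shift [-0.1311  0.0104  0.2321] w 0.0172 F [-0.5 -0.1 -0.7]
```

View pics/s4.png

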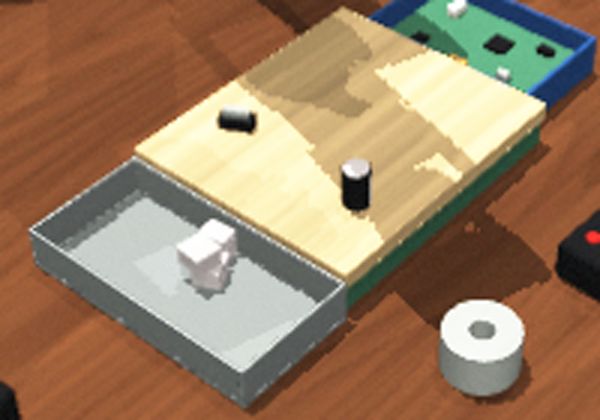

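The board holds only the capacitor and the connector, both in place. All three heat sinks are piled in the tray, near crop (207,255). I've used all my picture views, so I'll check the pile height numerically.

```bash
python3 - <<'E'
from h import *
t=robot.get_image("top")[:,:,::-1]; ct=robot.camera_info("top"); s=robot.get_image("scene"); cs=robot.camera_info("scene")
t0=cv2.imread("pics/top0.png")
g=cv2.cvtColor(t,cv2.COLOR_BGR2GRAY).astype(int)
print(g[178:222:1,305:342][:,::1][4:36:1, 0:26])
from numpy import array
print("scene px crop(203,243) at z:")
p=(120+203/3,160+243/3)
for z in (.03,.04,.05,.06): print(z,ray(cs,[p],z)[0].round(4), "top corner",ray(cs,[(120+212/3,160+221/3)],z)[0].round(4), "floor-front",ray(cs,[(120+212/3,160+292/3)],.003)[0].round(4))
E
```

```text
[[182 151 153 165 168 168 168 168 168 168 168 168 168 168 168 168 168 169
  168 168 168 168 168 167 167 168]
 [181 154 160 169 169 168 169 168 169 168 169 169 169 168 168 168 168 168
  168 168 169 169 168 168 168 167]
 [187 157 160 169 169 168 168 169 169 168 168 167 169 168 168 168 169 169
  168 168 169 168 168 168 168 168]
 [190 163 165 170 170 169 169 168 168 166 162 162 168 171 171 169 168 168
  168 168 169 168 168 168 168 168]
 [191 171 174 175 170 169 169 168 168 162 153 156 175 183 181 174 171 172
  172 171 168 168 168 168 168 168]
 [193 172 172 174 170 168 169 167 166 167 162 170 196 208 204 196 192 192
  187 176 170 168 168 168 168 168]
 [194 170 162 166 168 168 167 168 176 188 190 192 216 224 223 221 220 218
  207 185 171 168 168 168 168 168]
 [196 172 156 160 166 166 163 171 194 211 206 204 220 228 229 229 229 226
  213 186 172 168 168 168 168 169]
 [196 176 153 153 165 170 167 171 193 215 213 213 224 230 231 231 231 227
  213 185 171 169 168 169 169 168]
 [194 174 151 160 185 195 198 192 187 204 212 218 227 232 233 232 232 228
  214 186 171 169 169 169 169 168]
 [193 176 
[... 2141 characters left out ...]
170 170 170 170 170 170 170]
 [200 200 188 153 151 165 171 171 171 170 170 170 171 170 170 170 170 170
  171 170 171 170 171 170 170 170]
 [201 200 187 155 155 168 172 171 171 170 171 170 170 170 170 170 170 170
  170 170 170 170 170 170 169 170]]
scene px crop(203,243) at z:
0.03 [ 0.5691 -0.1945  0.03  ] top corner [ 0.5559 -0.1712  0.03  ] floor-front [ 0.5942 -0.2112  0.003 ]
0.04 [ 0.5771 -0.2013  0.04  ] top corner [ 0.564  -0.1783  0.04  ] floor-front [ 0.5942 -0.2112  0.003 ]
0.05 [ 0.5851 -0.2081  0.05  ] top corner [ 0.5722 -0.1854  0.05  ] floor-front [ 0.5942 -0.2112  0.003 ]
0.06 [ 0.5931 -0.215   0.06  ] top corner [ 0.5803 -0.1925  0.06  ] floor-front [ 0.5942 -0.2112  0.003 ]
```

```bash
python3 - <<'E'
from h import *
t=robot.get_image("top")[:,:,::-1]; ct=robot.camera_info("top"); s=robot.get_image("scene"); cs=robot.camera_info("scene")
for n,p in dict(nearwall=(310.5,195),far=(320.3,190),mid=(314.5,189.5),rim=(305,195)).items(): print(n,[ray(ct,[p],z)[0,:2].round(4) for z in (.03,.045)])
g=cv2.cvtColor(s,cv2.COLOR_RGB2GRAY)
np.set_printoptions(linewidth=200)
print("scene rows 230-260, cols 175-202"); print(g[230:260,175:203])
# predicted scene pixels for the two bright faces at candidate heights
Rm=R.from_rotvec(cs["orientation"]).as_matrix()
for n,p in dict(nearwall=(310.5,195),far=(320.3,190)).items():
  for z in (.02,.03,.04,.05,.06):
    q=ray(ct,[p],z)[0]; c=Rm.T@(q-cs["origin"])
    print(n,z,cv2.projectPoints(c.reshape(1,1,3),np.zeros(3),np.zeros(3),cs["mtx"],np.array(cs["dist"]))[0].ravel().round(1))
E
```

```text
nearwall [array([ 0.5617, -0.1713]), array([ 0.5591, -0.1696])]
far [array([ 0.5787, -0.2064]), array([ 0.576 , -0.2044])]
mid [array([ 0.581 , -0.1862]), array([ 0.5782, -0.1843])]
rim [array([ 0.5621, -0.152 ]), array([ 0.5595, -0.1505])]
scene rows 230-260, cols 175-202
[[196 194 135  98  92  95  97  96  95  97  95  97  96  96  96  98  97 118 136 220 152 127 129 162 193 242 242 243]
 [204 207 196 135 101  98  93  96  95  98  94  96  97  99  96  98  96  97 100 147 165 181 146 126 133 179 224 242]
 [207 205 206 197 193 121 130 107  92  96  96  94  97  99  95 101  95  98  94  96 116 122 167 183 119 124 158 183]
 [205 206 205 207 206 195 144 111  96  95  94  97  95  96 145 246 237 168 104  97  96  95 118 136 222 156 135 137]
 [205 205 206 206 205 207 196 194 133 117  98  93  92 189 251 253 253 251 238 166 105  96  96 100 145 165 182 148]
 [206 204 205 206 207 205 203 206 195 194 128  96 190 252 254 254 254 253 252 251 238 163 104  99  95 114 125 192]
 [207 206 206 204 207 205 203 205 204 205 195 190 252 254 254 254 254 253 253 253 253 251 236 137  98  98  96 128]
 [203 205 205 205 204
[... 2179 characters left out ...]
11 207 204 205 205 205 202 149 122 124 124 134 138 145 157 144 126 188 204 207 204 208 204 206 206]
 [221 221 220 220 212 207 206 205 206 204 150 120 123 121 121 122 122 123 123 121 194 205 205 205 204 204 205 207]
 [221 220 212 206 204 208 204 205 207 207 203 204 148 122 118 123 186 201 201 199 206 205 206 205 206 205 205 207]
 [208 205 206 206 206 204 207 206 205 206 206 206 203 147 121 186 205 207 205 206 206 206 206 205 203 206 204 206]]
nearwall 0.02 [192.7 238.2]
nearwall 0.03 [192.3 234.7]
nearwall 0.04 [191.9 231.2]
nearwall 0.05 [191.5 227.7]
nearwall 0.06 [191.  224.1]
far 0.02 [187.3 249. ]
far 0.03 [186.9 245.4]
far 0.04 [186.5 241.8]
far 0.05 [186.1 238.1]
far 0.06 [185.6 234.5]
```

Triangulated, the face nearest the wall tops out at about 27 mm and the upper block at about 40 mm. All three centres are therefore under 50 mm and inside the tray limits, so I'm handing in.

```bash
python3 -c "
from plant import robot
print(robot.hand_in())"
```

```text
the job is handed in; nothing more can be done
None
```

I swept all three heat sinks into the tray and handed the job in at about 19 s. The capacitor and connector are still standing in place, and the arm never went near the battery pack or screwdriver. The hand-in returned no verdict, and one heat sink rests against the tray's near wall, about 47 mm from its centre by my estimate (limit 52 mm).

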